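# Strike home the sprung punch pins of a sketchbook binding jig

## Task

A sketchbook lies in the binding jig, whose pin caps are screwed to different heights. Take the wooden mallet by its handle and strike down both round-headed sprung pins, one after the other in either order, each with a quick but measured blow (not a slow push, and not so hard that the book is bruised) until it snaps down and stays; hit them with the mallet only, and leave the pin with the narrow bar-shaped head standing. Then stand the mallet back on the cork mat on a striking face, let go, and leave the other things on the table where they are.

Things in the scene. Friction and masses are not known exactly. Their poses are not given: they have to be found in the camera images.
- mallet: wooden mallet standing on a striking face. Block head 50 (x) x 46 (y) x 64 mm high; origin: centre of the lower striking face, z up through the head (faces at z = 0 and 64 mm). Flat-sided handle, 20 mm wide (y), 24 mm high, runs level from x = -25 to -145 mm, its centre line 34 mm above the lower face. About 0.33 kg; centre of mass some 15 mm from the origin towards the handle
- mat: cork mat fixed on the table, 160 (x) x 140 (y) x 4 mm thick; origin at the centre of its underside, z up
- jig: binding jig fixed on the table: grey base 110 (x) x 240 (y) x 10 mm; a black closed sketchbook (150 x 210 mm, top 24 mm above the table) lies on it towards +x. Three punch stations in a row along y at 75 mm pitch on its middle line, in any order. Origin: centre of its underside; x points to the book, away from the robot. Nothing on the jig stands above 50 mm but the pins
- station_a: grey C-shaped punch station, 71 x 40 x 40 mm, on the jig base; carries the first round-headed pin: flat steel screw cap, 24 mm across, top 84 to 100 mm above the table when up (each cap is set to its own height, not measured). Origin: centre of its underside, 10 mm above the table, axes as the jig; its upright pin is 12 mm from the origin along +x
- station_b: grey C-shaped punch station, 71 x 40 x 40 mm, on the jig base; carries the second round-headed pin, as station_a, its cap at its own height. Origin: centre of its underside, 10 mm above the table, axes as the jig; its upright pin is 12 mm from the origin along +x
- station_t: grey C-shaped punch station, 71 x 40 x 40 mm, on the jig base; carries the pin with the flat bar-shaped head, 42 (x) x 9 (y) mm, top 84 mm above the table, which must stay up. Origin: centre of its underside, 10 mm above the table, axes as the jig; its upright pin is 12 mm from the origin along +x
- pin_a (a joint): travel of the first round-headed pin: 0 up, 0.012 m home, whatever its cap's height. A sprung catch holds it: about 12 N starts it down, the force then falls; it springs back up unless driven over 9 mm, and beyond that snaps home by itself to a solid stop at 12 mm. Blows over 40 N bruise the book
- pin_b (a joint): travel of the second round-headed pin, the same
- pin_t (a joint): travel of the bar-headed pin: 0 up, 0.012 m down; a plain spring returns it
- tumbler: drinking glass, 70 mm across, 85 mm high, origin at the centre of its foot; not to be disturbed
- pen_cup: grey pen cup, 74 mm across, 100 mm high with pens to 170 mm, origin at the centre of its foot; not to be disturbed
- glue_stick: yellow glue stick standing up, 28 mm across, 90 mm high, origin at its foot; not to be disturbed
- water_bottle: clear bottle, 64 mm across, 190 mm high, origin at its foot; not to be disturbed
- eraser: white eraser 45 x 22 x 12 mm lying flat, origin at its underside; not to be disturbed
- marker: black marker pen 135 x 14 x 14 mm lying along its x, origin at its underside; not to be disturbed

How it is judged:
By the outcome, as a careful person would: the job done as asked, in the order asked, and still so for the second after the job is handed in, with the robot touching nothing.
It also fails if it takes over 48 s, if anything falls off the work surface, if the arm or the gripper's body presses on something with over 40 N, if the wrist force passes 120 N, or if a joint passes its speed limit or range.

## Robot

A 6-joint arm with a two-finger parallel gripper is mounted at the origin on the work surface. World frame = base frame: x ahead of the robot, y to its left, z up, the work surface at z = 0. Lengths are in m, angles in rad, forces in N, time in s.
With the tool pointing down it reaches from about 0.25 to 0.775 m from the base axis. Payload 8.9 kg.
Tool frame: the origin (TCP) lies between the finger pads; the fingertips stand 11 mm ahead of it and the grasp point (between the pads) lies 8 mm behind it; z points along the fingers, y is the line along which they close (so a half turn about z gives the same grasp; the last joint's range is limited). The gripper opens to 85 mm and grips with 20 to 120 N. Pads are 22 mm wide; open, the fingers measure 114 mm over their backs; the gripper's body (76 mm by 85 mm) begins 54 mm behind the grasp point. The pads swing forward as they close: fully open they stand 13 mm farther back than shut.
Start: joints at [-1.318, 0.291, -0.153, 1.127, 0, 1.431], TCP at [0.2, -0.485, 0.242] pointing down, gripper open.
Joint ranges: [-2.52, 2.52], [-0.91, 1.74], [-1.3, 1.37], [-1.96, 2.02], [-1.52, 1.47], [-3.14, 3.14]. Speed limits (rad/s): [2.22, 2.22, 2.79, 3.14, 3.14, 3.14].

## Interface

Orientations are given as a rotation vector (axis times angle).
In Python, from plant import r, snapshot, camera_model, order gives the robot as it stands. The module is installed in compiled form; this text tells all that it offers.
- The arm moves only by the tool move_arm, never from a script. Its argument "motion" is a list of rows, each a list of 4 numbers: the shift along the tool's x, y, z normalised to -1 to 1, where 1 is 0.4 m, then the turn about the tool's z normalised to -1 to 1, where 1 is 120 degrees. In form: [[dx, dy, dz, roll], ...]. A call has 1 to 8 rows; each row is the pose to reach, as a shift and turn from the pose commanded when the call began, along the tool's axes at that moment; what a row does not reach only later rows make up. A row lasts 1/8 s, in which the tool goes at most 62.5 mm and 10.7 degrees, less where a joint would pass 70% of its speed; a pose out of reach is approached as far as the arm can. A call with a number of a shift or a turn outside -1 to 1 is refused whole. A call with a gripper value outside its range is refused whole. "claw" is the opening, from 0 (shut) to 1 (fully open), set as the call begins (left out, the last holds). The fingers move at their own pace and stop on an object; the grip force is fixed at half the most. Time passes only in rows, so rows that repeat a pose let the fingers close. It gives the time, the measured TCP pose, the force, the opening and the grip force at its end, in the units of the state.
- r.get_obs(): the state, without advancing time (a new reading comes with each control period).
- snapshot(name): name is "scene" or "top" or "wrist"; returns the picture (400x640x3 uint8, blue, green, red); there is no depth.
- camera_model(name): a dict with "intrinsics" (3x3 intrinsics, pixels), "k1" (the pictures are not rectified: a ray, as slopes to the right and down, at radius r is drawn at 1 + k1 r^2 times it, then the intrinsics apply), "extrinsics" (4x4, takes a point from camera to world coordinates); the wrist camera has in their place "hand_eye" (4x4, takes a point from camera to tool coordinates, whose origin is the TCP and whose axes are the flange's). Camera axes: x right, y up, looking along -z (the intrinsics and any distortion apply to the point x, -y, -z); pixel columns grow to the right and rows downward; lengths in m; the calibration is good to about 2 mm. A picture is of the moment at which its call begins: read the wrist's pose just before it. camera_model takes no time and is no camera call.
- order.close_job(): hands the job in; it is judged then, once.
The state is a dict: "clock": time; "joint_positions": joint angles; "dq": joint speeds; "joint_efforts": joint torques, N m; "eef_pos": TCP position; "tool_rot": TCP orientation; "contact_force": force on the tool from outside, world axes, zero at the start; "wrist_torque": the same for the moment, N m; "grip_width": opening from 0.0 (shut) to 1.0 (fully open); "grip_force": force on a finger pad.
Only numpy, scipy, OpenCV 4.12 (cv2) and the standard library are available. Lean on these libraries where they do the work, as an engineer would, in place of code of your own. Each camera call takes 0.05 s, during which the arm holds its last target. There are 200 camera calls.

## Working session

There is one attempt and no reset: what is moved stays moved. The work goes in short steps, Python scripts to look and compute and a tool call to move; the robot and the scene stay as the last step left them, time stands still between calls to the robot, and variables do not carry over. Pictures are saved under pics/ and viewed, at most 10 in all, crops included, and the job is handed in when it is done.

Besides the shell and the picture viewer there is one more tool, called after "Emit:" as a command line: name --pt "numbers of a row" for each row, then --argument value for the rest. move_arm: Moves the arm, as the interface text tells. Its arguments: {"type":"object","properties":{"motion":{"type":"array"},"claw":{"type":"number"}},"required":["motion"]}

```bash
mkdir -p pics
python3 - <<'E'
from plant import r,snapshot,camera_model
import cv2,numpy as np
o=r.get_obs();print(o['clock'],o['eef_pos'],o['tool_rot'],o['contact_force'])
for n in("scene","top"):
    m=camera_model(n);print(n,m)
    cv2.imwrite(f'pics/{n}0.png',snapshot(n))
print(camera_model('wrist'))
E
```

```text
0.0 [ 0.20037749 -0.48479032  0.24173459] [-3.08023729e+00 -6.11233328e-01  1.30588282e-04] [-0.73143754  0.25404036 -0.60124106]
scene {'intrinsics': array([[516.06963536,   0.        , 323.31274063],
       [  0.        , 516.06963536, 194.42176557],
       [  0.        ,   0.        ,   1.        ]]), 'k1': -0.10412709022845555, 'extrinsics': array([[-0.59442338, -0.64542859,  0.47966944,  1.1442029 ],
       [ 0.8040757 , -0.48528076,  0.34346011,  0.3399692 ],
       [ 0.01109537,  0.58985127,  0.80743568,  1.00917367],
       [ 0.        ,  0.        ,  0.        ,  1.        ]])}
top {'intrinsics': array([[514.42326907,   0.        , 324.84876977],
       [  0.        , 514.42326907, 205.67588822],
       [  0.        ,   0.        ,   1.        ]]), 'k1': -0.05066994894144228, 'extrinsics': array([[ 0.02878909,  0.9939643 , -0.10585917,  0.42014265],
       [-0.9995509 ,  0.0295075 ,  0.0052262 , -0.04321163],
       [ 0.00831829,  0.10566117,  0.9943674 ,  1.43694059],
       [ 0.        ,  0.        ,  0.        ,  1.        ]])}
{'intrinsics': array([[360.76434243,   0.        , 320.83120085],
       [  0.        , 360.76434243, 202.834243  ],
       [  0.        ,   0.        ,   1.        ]]), 'k1': -0.06970051606780713, 'hand_eye': array([[-2.60532841e-04,  9.51951458e-01,  3.06248842e-01,
         7.77480961e-02],
       [ 9.99998867e-01, -2.05955051e-04,  1.49091750e-03,
        -1.45344475e-04],
       [ 1.48235458e-03,  3.06248884e-01, -9.51950326e-01,
        -1.31835019e-01],
       [ 0.00000000e+00,  0.00000000e+00,  0.00000000e+00,
         1.00000000e+00]])}
```

View pics/top0.png

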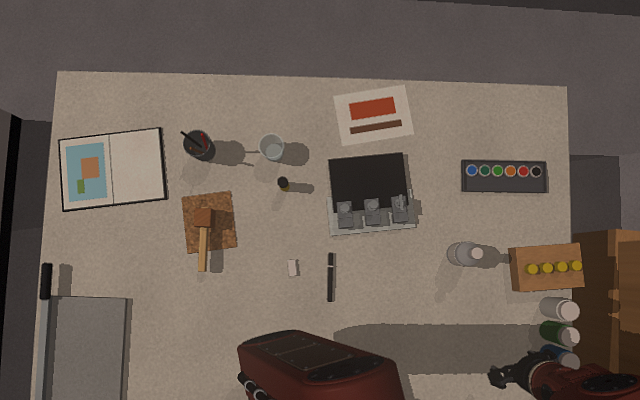

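View pics/scene0.png

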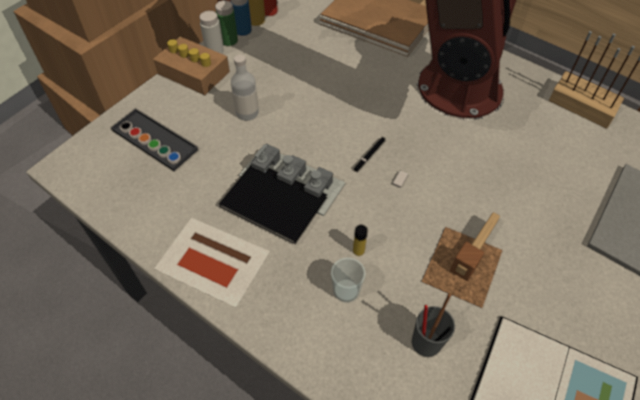

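```bash
cat > h.py <<'E'
import cv2,numpy as np
from plant import r,snapshot,camera_model
from scipy.spatial.transform import Rotation as R
def ray(n,uv,pose=None):
    m=camera_model(n);K=m['intrinsics']
    d=(np.array(uv,float)-K[:2,2])/[K[0,0],K[1,1]]
    p=d.copy()
    for _ in range(20): p=d/(1+m['k1']*(p@p))
    T=m['extrinsics'] if 'extrinsics' in m else pose@m['hand_eye']
    v=T[:3,:3]@[p[0],-p[1],-1]
    return T[:3,3],v
def tool():
    o=r.get_obs();T=np.eye(4);T[:3,:3]=R.from_rotvec(o['tool_rot']).as_matrix();T[:3,3]=o['eef_pos'];return T
def onz(n,uv,z,pose=None):
    c,v=ray(n,uv,pose);return c+v*(z-c[2])/v[2]
def two(a,b):
    (c1,v1),(c2,v2)=a,b
    s=np.linalg.lstsq(np.c_[v1,-v2],c2-c1,rcond=None)[0]
    p,q=c1+s[0]*v1,c2+s[1]*v2
    return (p+q)/2,np.linalg.norm(p-q)
def proj(n,P,pose=None):
    m=camera_model(n);K=m['intrinsics'];T=m['extrinsics'] if 'extrinsics' in m else pose@m['hand_eye']
    q=np.linalg.inv(T)@np.r_[P,1];p=np.array([q[0],-q[1]])/-q[2]
    return K[:2,:2]@(p*(1+m['k1']*(p@p)))+K[:2,2]
E
python3 - <<'E'
from h import *
t=cv2.imread('pics/top0.png');s=cv2.imread('pics/scene0.png')
c=lambda im,x,y,w,h,k:cv2.resize(im[y:y+h,x:x+w],None,fx=k,fy=k,interpolation=cv2.INTER_CUBIC)
a=c(t,320,150,100,90,4);b=c(s,215,130,135,112,3)[:360,:400];d=c(t,170,180,100,60,4);d=c(t,175,185,80,95,2.4) 
e=c(s,420,200,90,110,2.2)
W=np.zeros((600,800,3),np.uint8);W[:360,:400]=a[:,:400];W[:b.shape[0],400:400+b.shape[1]]=b
W[362:362+d.shape[0],:d.shape[1]]=d;W[350:350+e.shape[0],400:400+e.shape[1]]=e
cv2.imwrite('pics/comp.png',W)
hsv=cv2.cvtColor(t,cv2.COLOR_BGR2HSV)
for q in[(203,217),(203,255),(225,205)]:print(q,hsv[q[1],q[0]])
for n,uv,z in[('head',(204,217),.068),('handle end',(202,270),.05),('mat',(209,222),.004),('sL',(345,207),.09),('sM',(372,205),.09),('sR',(401,202),.09),('tumbler',(271,147),.085),('glue',(283,182),.09),('pen',(198,145),.1),('eraser',(293,268),.012),('bottle',(460,253),.1)]:
    print(n,onz('top',uv,z).round(4))
E
```

```text
(203, 217) [ 12 159 122]
(203, 255) [ 16 129 160]
(225, 205) [ 13 136 120]
head [0.5259 0.2715 0.068 ]
handle end [0.3847 0.2737 0.05  ]
mat [0.5172 0.2715 0.004 ]
sL [ 0.5616 -0.1034  0.09  ]
sM [ 0.569  -0.1745  0.09  ]
sR [ 0.5793 -0.2511  0.09  ]
tumbler [0.7176 0.0983 0.085 ]
glue [0.6232 0.0622 0.09  ]
pen [0.7142 0.2906 0.1   ]
eraser [0.3969 0.0319 0.012 ]
bottle [ 0.449  -0.4056  0.1   ]
```

View pics/comp.png

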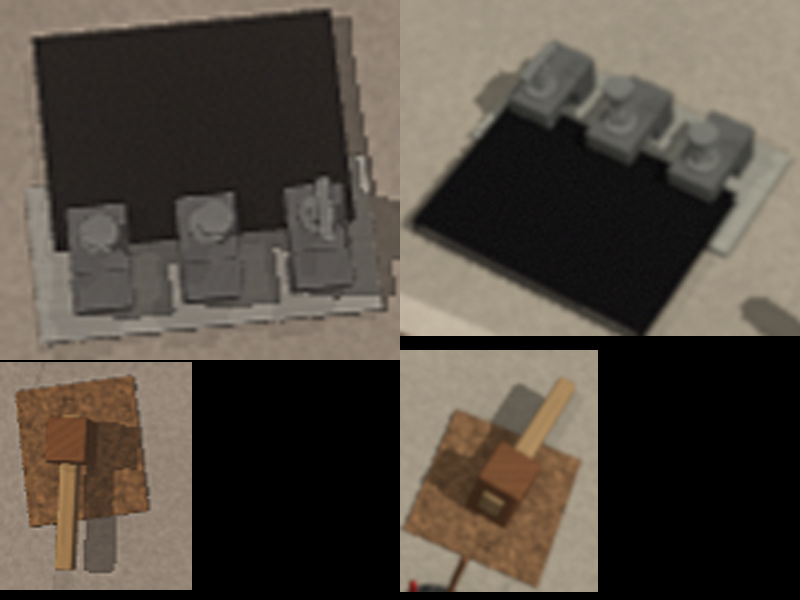

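The round caps are at top-view (345,208) and (373,205), which is scene (317,174) and (288,160). The bar head is the one at top (400,202), on the −y side. The mallet head is at top (203,217), with its handle running down the picture to (202,270).

Run:
```python
from h import *
t=cv2.imread('pics/top0.png');hsv=cv2.cvtColor(t,cv2.COLOR_BGR2HSV)
m=((hsv[...,0]>12)&(hsv[...,0]<22)&(hsv[...,1]>100)&(hsv[...,2]>135)).astype(np.uint8)
m[:238]=0;m[280:]=0;m[:,:185]=0;m[:,220:]=0
n,l,s,c=cv2.connectedComponentsWithStats(m);i=1+s[1:,4].argmax();print(s[i],c[i])
ys,xs=np.where(l==i)
P=np.array([onz('top',(x,y),.050)[:2] for x,y in zip(xs,ys)])
(cx,cy),wh,a=cv2.minAreaRect(P.astype(np.float32));d=np.linalg.svd(P-P.mean(0),full_matrices=False)[2][0]
print('handle',cx,cy,wh,a,'pca yaw',np.degrees(np.arctan2(d[1],d[0])),P.min(0),P.max(0))
print('A',two(ray('top',(345,207.7)),ray('scene',(317,173.7))))
print('B',two(ray('top',(372.7,205.2)),ray('scene',(288.3,160))))
T=tool();print(T.round(4))
```

```text
[198 238   8  33 209] [201.42583732 253.98086124]
handle 0.4274866580963135 0.2773941159248352 (0.08621735870838165, 0.016836704686284065) 0.05038062483072281 pca yaw 179.67253363359225 [0.38437175 0.26895002] [0.47060185 0.285798  ]
A (array([ 0.55875693, -0.10132193,  0.08635413]), np.float64(0.0053813156942227915))
B (array([ 0.56798961, -0.17550974,  0.09015102]), np.float64(0.0019818564721150833))
[[ 9.242e-01  3.818e-01 -3.000e-04  2.004e-01]
 [ 3.818e-01 -9.242e-01  1.100e-03 -4.849e-01]
 [ 2.000e-04 -1.100e-03 -1.000e+00  2.418e-01]
 [ 0.000e+00  0.000e+00  0.000e+00  1.000e+00]]
```

Emit:
move_arm --pt "0.686 -0.745 0 0.19" --pt "0.686 -0.745 0 0.19" --pt "0.686 -0.745 0 0.19" --pt "0.686 -0.745 0 0.19" --pt "0.686 -0.745 0 0.19" --pt "0.686 -0.745 0 0.19" --pt "0.686 -0.745 0 0.19" --pt "0.686 -0.745 0 0.19" --claw 1

```text
clock: 1.1
eef_pos: [0.3404, -0.1032, 0.2422]
tool_rot: [-3.141, 0.003, 0.0]
contact_force: [-0.2, -0.4, 0.4]
grip_width: 0.998
grip_force: 0.0
```

Emit:
move_arm --pt "0.355 -0.948 0 0" --pt "0.355 -0.948 0 0" --pt "0.355 -0.948 0 0" --pt "0.355 -0.948 0 0" --pt "0.355 -0.948 0 0" --pt "0.355 -0.948 0 0" --pt "0.355 -0.948 0 0" --pt "0.355 -0.948 0 0"

```text
clock: 2.1
eef_pos: [0.4857, 0.125, 0.2421]
tool_rot: [-3.089, -0.116, 0.007]
contact_force: [-0.3, -0.2, -0.1]
grip_width: 0.998
grip_force: 0.0
```

Run:
```python
from h import *
T=tool();np.save('T1.npy',T);print(T.round(4),r.get_obs()['clock'])
cv2.imwrite('pics/w1.png',snapshot('wrist'))
```

```text
[[ 0.9972  0.0749 -0.0064  0.4857]
 [ 0.0751 -0.9959  0.0503  0.125 ]
 [-0.0026 -0.0506 -0.9987  0.2421]
 [ 0.      0.      0.      1.    ]] 2.1
```

View pics/w1.png

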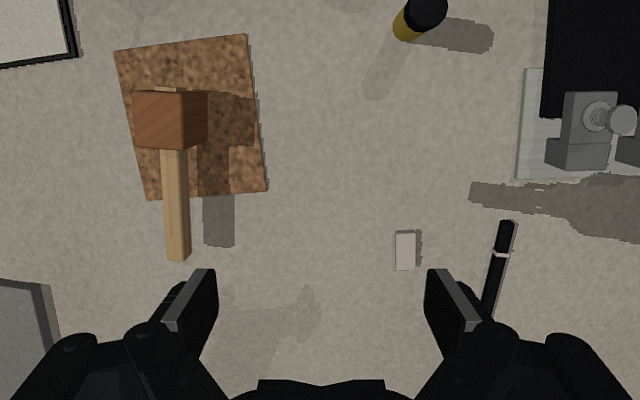

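The wrist view shows the handle from (174,150) to (178,255), with the head at (170,118) and the pin of station A at (620,118). The arm was still moving when this was taken. I'll let it settle and then check the commanded pose.

Run:
```python
from h import *
T=np.load('T1.npy')
for uv,z in[((174.5,150),.05),((177.5,248),.05),((158.5,120),.068),((133,92),.068),((182,150),.068)]:print(uv,onz('wrist',uv,z,T).round(4))
```

```text
(174.5, 150) [0.4969 0.2731 0.05  ]
(177.5, 248) [0.396  0.2754 0.05  ]
(158.5, 120) [0.5259 0.2782 0.068 ]
(133, 92) [0.5482 0.2999 0.068 ]
(182, 150) [0.5012 0.258  0.068 ]
```

Emit:
move_arm --pt "0 0 0 0" --pt "0 0 0 0"

```text
clock: 2.4
eef_pos: [0.4848, 0.1254, 0.2424]
tool_rot: [-3.089, -0.117, 0.006]
contact_force: [-0.3, -0.8, -0.4]
grip_width: 1.001
grip_force: 0.0
```

Run:
```python
from h import *
o=r.get_obs();print(np.round(o['joint_positions'],3),np.round(o['dq'],3));print(tool().round(4))
```

```text
[ 0.075  0.242 -0.221  1.111  0.051  3.141] [ 0.003 -0.003  0.002 -0.001 -0.     0.001]
[[ 0.9971  0.0753 -0.006   0.4848]
 [ 0.0755 -0.9959  0.0503  0.1254]
 [-0.0022 -0.0506 -0.9987  0.2424]
 [ 0.      0.      0.      1.    ]]
```

Emit:
move_arm --pt "0 -0.1 0 0" --pt "0 -0.1 0 0"

```text
clock: 2.65
eef_pos: [0.4841, 0.1463, 0.2446]
tool_rot: [-3.068, -0.163, 0.008]
contact_force: [0.3, 0.2, -0.1]
grip_width: 1.001
grip_force: 0.0
```

Run:
```python
from h import *
o=r.get_obs();print(np.round(o['joint_positions'],3),np.round(o['dq'],3));print(tool().round(4))
```

```text
[ 0.105  0.248 -0.207  1.117  0.069  3.141] [-0.013  0.002 -0.007 -0.003 -0.021 -0.   ]
[[ 0.9944  0.1055 -0.0091  0.4841]
 [ 0.1059 -0.992   0.0683  0.1463]
 [-0.0019 -0.0689 -0.9976  0.2446]
 [ 0.      0.      0.      1.    ]]
```

Emit:
move_arm --pt "0 0 0 -0.7" --pt "0 0 0 -0.7" --pt "0 0 0 -0.7" --pt "0 0 0 -0.7" --pt "0 0 0 -0.7" --pt "0 0 0 -0.7" --pt "0 0 0 -0.7" --pt "0 0 0 -0.7"

```text
clock: 3.65
eef_pos: [0.4842, 0.1452, 0.2444]
tool_rot: [-2.177, -2.189, -0.064]
contact_force: [-0.5, 0.1, 0.5]
grip_width: 0.998
grip_force: 0.0
```

Run:
```python
from h import *
o=r.get_obs();print(np.round(o['joint_positions'],3),np.round(o['dq'],3));print(tool().round(4))
```

```text
[ 0.104  0.248 -0.208  1.117  0.068  1.669] [-1.000e-03  2.000e-03 -1.000e-03 -1.000e-03 -1.000e-03 -1.208e+00]
[[-0.0051  0.9999 -0.0093  0.4842]
 [ 0.9977  0.0057  0.0674  0.1452]
 [ 0.0674 -0.009  -0.9977  0.2444]
 [ 0.      0.      0.      1.    ]]
```

Emit:
move_arm --pt "0 0 0 -0.7" --pt "0 0 0 -0.7" --pt "0 0 0 -0.7" --pt "0 0 0 -0.7" --pt "0 0 0 -0.7" --pt "0 0 0 -0.7" --pt "0 0 0 -0.7" --pt "0 0 0 -0.7"

```text
clock: 4.65
eef_pos: [0.4842, 0.1452, 0.2444]
tool_rot: [-0.155, -3.123, -0.105]
contact_force: [0.4, 0.7, -0.1]
grip_width: 0.997
grip_force: 0.0
```

Emit:
move_arm --pt "0 0 0 -0.7" --pt "0 0 0 -0.7" --pt "0 0 0 -0.7" --pt "0 0 0 -0.7" --pt "0 0 0 -0.7" --pt "0 0 0 -0.7" --pt "0 0 0 -0.7" --pt "0 0 0 -0.7"

```text
clock: 5.65
eef_pos: [0.4842, 0.1452, 0.2444]
tool_rot: [-1.96, 2.408, 0.09]
contact_force: [-0.6, 0.6, 0.0]
grip_width: 0.997
grip_force: 0.0
```

Emit:
move_arm --pt "0 0 0 -0.7" --pt "0 0 0 -0.7" --pt "0 0 0 -0.7" --pt "0 0 0 -0.7" --pt "0 0 0 -0.7" --pt "0 0 0 -0.7" --pt "0 0 0 -0.7" --pt "0 0 0 -0.7"

```text
clock: 6.65
eef_pos: [0.4842, 0.1452, 0.2444]
tool_rot: [-3.04, 0.473, 0.03]
contact_force: [1.0, -0.8, -0.3]
grip_width: 1.001
grip_force: 0.0
```

Emit:
move_arm --pt "0 0 0 -0.09" --pt "0 0 0 -0.18" --pt "0 0 0 -0.24" --pt "0 0 0 -0.24"

```text
clock: 7.15
eef_pos: [0.4805, 0.1675, 0.2444]
tool_rot: [-3.082, -0.246, 0.001]
contact_force: [-1.0, 0.5, -0.7]
grip_width: 1.0
grip_force: 0.0
```

Run:
```python
from h import *
o=r.get_obs();print(o['clock'],np.round(o['joint_positions'],3),np.round(o['dq'],3));print(tool().round(4))
```

```text
7.15 [ 0.161  0.252 -0.202  1.114  0.05  -3.14 ] [-0.027 -0.    -0.002 -0.    -0.002 -0.009]
[[ 0.9873  0.1588 -0.0047  0.4805]
 [ 0.1588 -0.9861  0.0497  0.1675]
 [ 0.0033 -0.0498 -0.9988  0.2444]
 [ 0.      0.      0.      1.    ]]
```

Emit:
move_arm --pt "0 0.1 0 0" --pt "0 0.2 0 0" --pt "0 0.27 0 0" --pt "0 0.27 0 0"

```text
clock: 7.65
eef_pos: [0.4937, 0.1134, 0.2388]
tool_rot: [-3.136, -0.123, -0.002]
contact_force: [-0.4, 0.4, 0.8]
grip_width: 0.999
grip_force: 0.0
```

Run:
```python
from h import *
o=r.get_obs();print(o['clock'],np.round(o['joint_positions'],3),np.round(o['dq'],3));print(tool().round(4))
```

```text
7.65 [ 8.000e-02  2.570e-01 -2.100e-01  1.104e+00  3.000e-03 -3.141e+00] [-0.019  0.002  0.004  0.004 -0.013 -0.001]
[[ 0.9969  0.0786  0.001   0.4937]
 [ 0.0786 -0.9969  0.003   0.1134]
 [ 0.0012 -0.0029 -1.      0.2388]
 [ 0.      0.      0.      1.    ]]
```

Emit:
move_arm --pt "0.007 -0.1 0 0.089" --pt "0.007 -0.2 0 0.178" --pt "0.007 -0.3 0 0.267" --pt "0.007 -0.406 0 0.356" --pt "0.007 -0.406 0 0.445" --pt "0.007 -0.406 0 0.534" --pt "0.007 -0.406 0 0.623" --pt "0.007 -0.406 0 0.7"

```text
clock: 8.65
eef_pos: [0.483, 0.2767, 0.2394]
tool_rot: [-2.41, 2.011, 0.002]
contact_force: [1.4, 0.4, -0.1]
grip_width: 1.001
grip_force: 0.0
```

Emit:
move_arm --pt "0 0 0 0.089" --pt "0 0 0 0.178" --pt "0 0 0 0.267" --pt "0 0 0 0.356" --pt "0 0 0 0.445" --pt "0 0 0 0.534" --pt "0 0 0 0.623" --pt "0 0 0 0.7"

```text
clock: 9.65
eef_pos: [0.483, 0.2767, 0.2394]
tool_rot: [-0.445, 3.108, 0.005]
contact_force: [-0.3, -0.2, -0.6]
grip_width: 1.0
grip_force: 0.0
```

Emit:
move_arm --pt "0 0 0 0.089" --pt "0 0 0 0.147" --pt "0 0 0 0.147"

```text
clock: 10.02
eef_pos: [0.4831, 0.2767, 0.2395]
tool_rot: [0.026, 3.14, 0.005]
contact_force: [0.5, -0.2, -0.0]
grip_width: 0.999
grip_force: 0.0
```

Run:
```python
from h import *
o=r.get_obs();print(o['clock'],np.round(o['joint_positions'],3));T=tool();np.save('T2.npy',T);print(T.round(4))
cv2.imwrite('pics/w2.png',snapshot('wrist'))
```

```text
10.025 [ 0.387  0.351 -0.075  1.143  0.003  0.404]
[[-0.9999  0.0168  0.001   0.4831]
 [ 0.0168  0.9999  0.0034  0.2767]
 [-0.001   0.0034 -1.      0.2395]
 [ 0.      0.      0.      1.    ]]
```

View pics/w2.png

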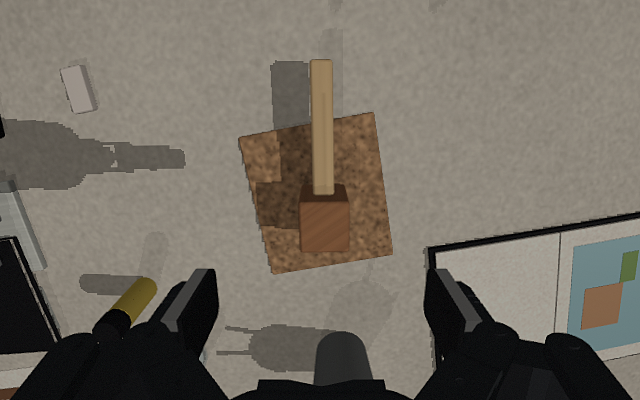

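The handle centreline runs from (320,62) to (322.5,190), and the head top spans (300–349, 199–251). The mat and mallet are well centred between the fingers.

Run:
```python
from h import *
T=np.load('T2.npy')
for uv,z in[((320.5,62),.05),((322.5,190),.05),((301,199),.068),((348.5,199),.068),((349,251),.068),((300,251),.068),((239,136),.004),((373,112),.004),((392,253),.004),((273,273),.004)]:print(uv,onz('wrist',uv,z,T).round(4))
```

```text
(320.5, 62) [0.383 0.279 0.05 ]
(322.5, 190) [0.4946 0.2789 0.05  ]
(301, 199) [0.4974 0.2598 0.068 ]
(348.5, 199) [0.4982 0.3016 0.068 ]
(349, 251) [0.5485 0.3024 0.068 ]
(300, 251) [0.5476 0.2572 0.068 ]
(239, 136) [0.4491 0.1954 0.004 ]
(373, 112) [0.4278 0.3306 0.004 ]
(392, 253) [0.5824 0.3561 0.004 ]
(273, 273) [0.605 0.221 0.004]
```

Emit:
move_arm --pt "0 0.006 0.14 0" --pt "0 0.006 0.28 0" --pt "0 0.006 0.42 0" --pt "0 0.006 0.49 0" --pt "0 0.006 0.523 0" --pt "0 0.006 0.523 0"

```text
clock: 10.82
eef_pos: [0.4833, 0.2797, 0.0302]
tool_rot: [0.026, 3.141, 0.005]
contact_force: [-0.4, -0.3, 0.8]
grip_width: 0.998
grip_force: 0.0
```

Emit:
move_arm --pt "0 0 0 0" --pt "0 0 0 0" --pt "0 0 0 0" --pt "0 0 0 0" --pt "0 0 0 0" --pt "0 0 0 0" --claw 0

```text
clock: 11.58
eef_pos: [0.4836, 0.2799, 0.0309]
tool_rot: [0.027, 3.14, 0.006]
contact_force: [-1.4, -0.9, 5.4]
grip_width: 0.225
grip_force: 58.3
```

Run:
```python
from h import *
T=np.load('T1.npy')
w=ray('wrist',(622.5,119.5),T);t=ray('top',(345,207.7));s=ray('scene',(317,173.7))
for a,b in[(w,t),(w,s),(t,s)]:print(two(a,b))
```

```text
(array([ 0.56139535, -0.10395816,  0.08238279]), np.float64(0.0017151841593838))
(array([ 0.56231586, -0.09530604,  0.0937593 ]), np.float64(0.00012562716106327134))
(array([ 0.55875693, -0.10132193,  0.08635413]), np.float64(0.0053813156942227915))
```

Emit:
move_arm --pt "0 0 -0.05 0" --pt "0 0 -0.15 0" --pt "0 0 -0.3 0" --pt "0 0 -0.4 0" --pt "0 0 -0.4 0" --pt "0 0 -0.4 0"

```text
clock: 12.32
eef_pos: [0.4823, 0.2789, 0.1891]
tool_rot: [-0.028, -3.141, -0.004]
contact_force: [-0.6, 0.3, -3.2]
grip_width: 0.223
grip_force: 59.3
```

Run:
```python
from h import *
o=r.get_obs();print(o['clock'],np.round(o['joint_positions'],3),o['contact_force'],o['wrist_torque']);print(tool().round(4))
```

```text
12.325 [ 0.392  0.385 -0.16   1.025  0.003  0.409] [-0.56547303  0.2853705  -3.20622749] [-0.02770228  0.12167994 -0.06924024]
[[-9.998e-01  1.760e-02 -6.000e-04  4.823e-01]
 [ 1.760e-02  9.998e-01  2.600e-03  2.789e-01]
 [ 7.000e-04  2.600e-03 -1.000e+00  1.891e-01]
 [ 0.000e+00  0.000e+00  0.000e+00  1.000e+00]]
```

Emit:
move_arm --pt "-0.02 -0.06 0 0" --pt "-0.04 -0.2 0 0" --pt "-0.06 -0.35 0 0" --pt "-0.08 -0.5 0 0" --pt "-0.1 -0.65 0 0" --pt "-0.109 -0.8 0 0" --pt "-0.109 -0.91 0 0" --pt "-0.109 -0.948 0 0"

```text
clock: 13.32
eef_pos: [0.5188, -0.1027, 0.1871]
tool_rot: [-0.032, -3.139, -0.006]
contact_force: [-0.5, 0.1, -3.4]
grip_width: 0.226
grip_force: 59.5
```

Emit:
move_arm --pt "0 0 0.06 0" --pt "0 0 0.11 0" --pt "0 0 0.11 0"

```text
clock: 13.7
eef_pos: [0.5182, -0.0992, 0.1428]
tool_rot: [-0.027, -3.138, -0.008]
contact_force: [-0.4, 0.2, -3.7]
grip_width: 0.222
grip_force: 59.4
```

Run:
```python
from h import *
o=r.get_obs();print(o['clock'],o['contact_force']);T=tool();np.save('T3.npy',T);print(T.round(4))
w=snapshot('wrist');s=snapshot('scene')
cv2.imwrite('pics/s3r.png',s);W=np.zeros((600,800,3),np.uint8)
W[:400,:640]=w;W[200:560,400:800]=cv2.resize(s[140:260,240:373],(400,360),interpolation=cv2.INTER_CUBIC)
cv2.imwrite('pics/w3.png',W)
```

```text
13.7 [-0.4120041   0.17342099 -3.74447552]
[[-0.9998  0.017  -0.0038  0.5182]
 [ 0.017   0.9998  0.0052 -0.0992]
 [ 0.0039  0.0051 -1.      0.1428]
 [ 0.      0.      0.      1.    ]]
```

View pics/w3.png

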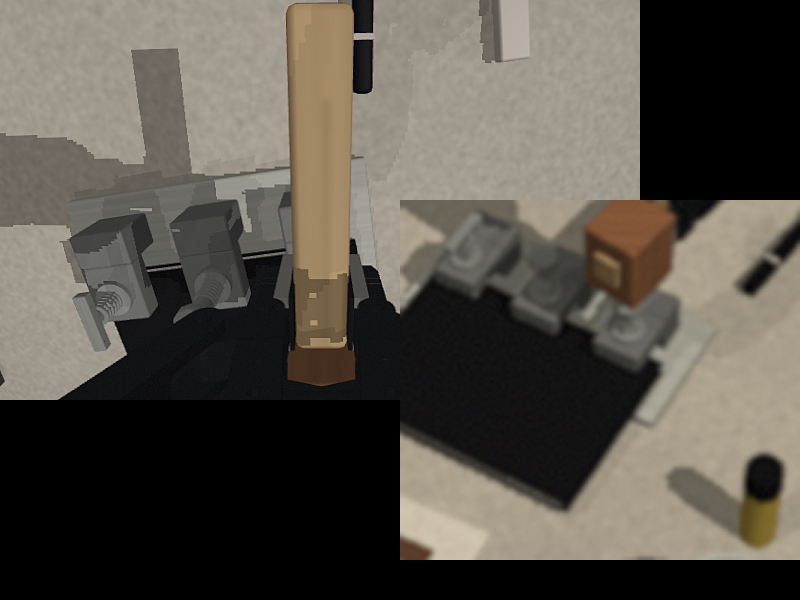

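Run:
```python
from h import *
T=np.load('T3.npy')
b=onz('wrist',(92,322),.084,T);print('bar',b)
for uv in[(69,203),(363,157)]:print(onz('wrist',uv,.01,T).round(4))
print('bar top view',onz('top',(400.5,201.8),.084))
for P in[(.561,-.102,.09),(.568,-.175,.09),(.579,-.251,.084)]:print(proj('wrist',np.array(P),T),proj('scene',np.array(P)),proj('top',np.array(P)))
```

```text
bar [ 0.57770963 -0.24718117  0.084     ]
[ 0.5197 -0.2987  0.01  ]
[ 0.4883 -0.0666  0.01  ]
bar top view [ 0.58046858 -0.25066282  0.084     ]
[316.76188817 303.93805957] [315.00178613 173.00491394] [344.44824214 207.21263819]
[196.30495837 315.21218603] [288.04847244 160.07942415] [372.17728222 205.38882027]
[ 86.92816329 323.59453509] [260.28695865 149.78353475] [400.61942908 202.35355223]
```

Emit:
move_arm --pt "0 0 0.02 0" --pt "0 0 0.037 0" --pt "0 0 0.037 0"

```text
clock: 14.18
eef_pos: [0.5197, -0.1003, 0.1298]
tool_rot: [0.028, 3.141, 0.006]
contact_force: [-0.3, -0.8, -3.9]
grip_width: 0.222
grip_force: 59.6
```

Emit:
move_arm --pt "0 0 0.0075 0" --pt "0 0 0.0075 0"

```text
clock: 14.42
eef_pos: [0.5201, -0.1005, 0.1272]
tool_rot: [0.028, 3.14, 0.005]
contact_force: [-0.2, -0.9, -3.5]
grip_width: 0.225
grip_force: 59.6
```

Emit:
move_arm --pt "0 0 0.005 0" --pt "0 0 0.005 0"

```text
clock: 14.68
eef_pos: [0.5201, -0.1004, 0.1252]
tool_rot: [0.028, 3.14, 0.005]
contact_force: [0.1, -0.4, -3.8]
grip_width: 0.222
grip_force: 59.6
```

Emit:
move_arm --pt "0 0 0.005 0" --pt "0 0 0.005 0"

```text
clock: 14.92
eef_pos: [0.52, -0.1004, 0.1232]
tool_rot: [0.028, 3.141, 0.005]
contact_force: [0.5, 0.4, -4.0]
grip_width: 0.225
grip_force: 59.6
```

Emit:
move_arm --pt "0 0 0.005 0" --pt "0 0 0.005 0"

```text
clock: 15.18
eef_pos: [0.52, -0.1004, 0.1211]
tool_rot: [0.028, 3.141, 0.005]
contact_force: [-0.5, -0.2, -3.4]
grip_width: 0.223
grip_force: 59.6
```

Emit:
move_arm --pt "0 0 0.005 0" --pt "0 0 0.005 0"

```text
clock: 15.42
eef_pos: [0.52, -0.1004, 0.1191]
tool_rot: [0.028, 3.141, 0.005]
contact_force: [-0.7, 0.8, -2.6]
grip_width: 0.221
grip_force: 59.6
```

Emit:
move_arm --pt "0 0 0.005 0" --pt "0 0 0.005 0"

```text
clock: 15.68
eef_pos: [0.5201, -0.1004, 0.1171]
tool_rot: [0.028, 3.141, 0.005]
contact_force: [0.9, -0.5, -2.9]
grip_width: 0.23
grip_force: 59.6
```

Emit:
move_arm --pt "0 0 0.005 0" --pt "0 0 0.005 0"

```text
clock: 15.92
eef_pos: [0.52, -0.1004, 0.1151]
tool_rot: [0.028, 3.141, 0.005]
contact_force: [0.3, -0.4, -4.2]
grip_width: 0.225
grip_force: 59.6
```

Emit:
move_arm --pt "0 0 0.005 0" --pt "0 0 0.005 0"

```text
clock: 16.18
eef_pos: [0.5203, -0.1005, 0.1135]
tool_rot: [0.028, 3.14, 0.005]
contact_force: [-1.6, 0.2, 0.2]
grip_width: 0.226
grip_force: 60.2
```

Emit:
move_arm --pt "0 0 -0.0375 0" --pt "0 0 -0.0375 0" --pt "0 0 -0.0375 0"

```text
clock: 16.55
eef_pos: [0.5203, -0.1005, 0.1285]
tool_rot: [0.028, 3.14, 0.005]
contact_force: [0.6, 0.3, -3.8]
grip_width: 0.226
grip_force: 59.7
```

Emit:
move_arm --pt "0 0 0.0605 0"

```text
clock: 16.68
eef_pos: [0.5217, -0.1009, 0.1052]
tool_rot: [0.028, 3.137, 0.003]
contact_force: [1.8, -2.1, -1.6]
grip_width: 0.225
grip_force: 60.2
```

Emit:
move_arm --pt "0 0 0 0"

```text
clock: 16.8
eef_pos: [0.5189, -0.0999, 0.1028]
tool_rot: [-0.028, -3.14, -0.007]
contact_force: [0.2, -1.1, -3.2]
grip_width: 0.225
grip_force: 59.7
```

Emit:
move_arm --pt "0 0 -0.05 0" --pt "0 0 -0.11 0" --pt "-0.01 -0.07 -0.11 0" --pt "-0.018 -0.183 -0.11 0" --pt "-0.018 -0.183 -0.11 0" --pt "-0.018 -0.183 -0.08 0" --pt "-0.018 -0.183 -0.053 0" --pt "-0.018 -0.183 -0.053 0"

```text
clock: 17.8
eef_pos: [0.5257, -0.1729, 0.1245]
tool_rot: [0.026, 3.141, 0.006]
contact_force: [0.0, 1.2, -2.7]
grip_width: 0.221
grip_force: 60.0
```

Run:
```python
from h import *
o=r.get_obs();print(o['clock'],o['contact_force'],o['wrist_torque']);T=tool();np.save('T4.npy',T);print(T.round(4))
s=snapshot('scene');s0=cv2.imread('pics/scene0.png')
f=lambda s:cv2.resize(s[140:220,250:350],(400,320),interpolation=cv2.INTER_CUBIC)
cv2.imwrite('pics/s4.png',np.hstack([f(s0),f(s)]))
```

```text
17.8 [ 0.01032466  1.15004408 -2.74625787] [ 0.00514041  0.06272425 -0.00469087]
[[-9.999e-01  1.660e-02  2.000e-04  5.257e-01]
 [ 1.660e-02  9.999e-01  3.800e-03 -1.729e-01]
 [-1.000e-04  3.800e-03 -1.000e+00  1.245e-01]
 [ 0.000e+00  0.000e+00  0.000e+00  1.000e+00]]
```

View pics/s4.png

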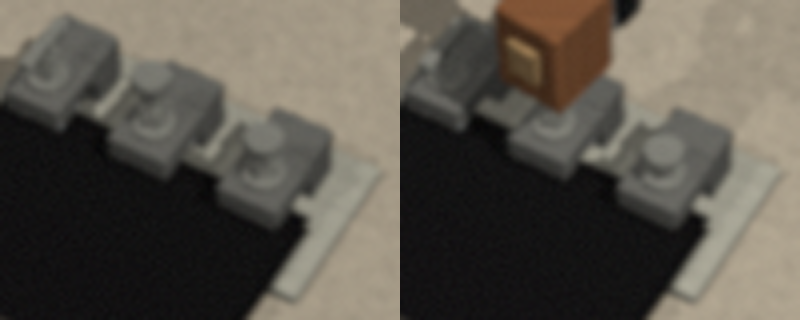

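Cap A moved from crop (264,138) to (264,152), about 3.5 px lower, so pin A is home. The mallet head is now over pin B, and I'll touch to find that cap's height.

Emit:
move_arm --pt "0 0 0.005 0" --pt "0 0 0.005 0"

```text
clock: 18.1
eef_pos: [0.526, -0.1733, 0.1236]
tool_rot: [0.027, 3.14, 0.006]
contact_force: [-4.0, 2.3, 7.9]
grip_width: 0.231
grip_force: 61.4
```

Emit:
move_arm --pt "0 0 0.005 0" --pt "0 0 0.005 0"

```text
clock: 18.35
eef_pos: [0.526, -0.1733, 0.1215]
tool_rot: [0.027, 3.14, 0.006]
contact_force: [-2.6, 2.4, 5.3]
grip_width: 0.221
grip_force: 61.1
```

Emit:
move_arm --pt "0 0 -0.02 0" --pt "0 0 -0.044 0" --pt "0 0 -0.044 0" --pt "0 0 -0.044 0"

```text
clock: 18.85
eef_pos: [0.526, -0.1738, 0.1386]
tool_rot: [0.028, 3.14, 0.005]
contact_force: [0.9, -0.1, -3.7]
grip_width: 0.224
grip_force: 59.9
```

Emit:
move_arm --pt "0 0 0.061 0"

```text
clock: 18.98
eef_pos: [0.5275, -0.1745, 0.1154]
tool_rot: [0.028, 3.137, 0.002]
contact_force: [1.3, -0.6, -1.8]
grip_width: 0.225
grip_force: 60.4
```

Emit:
move_arm --pt "0 0 0 0"

```text
clock: 19.1
eef_pos: [0.5254, -0.1735, 0.1132]
tool_rot: [-0.028, -3.141, -0.006]
contact_force: [-0.4, -0.2, -3.9]
grip_width: 0.226
grip_force: 60.0
```

Emit:
move_arm --pt "0 0 -0.08 0" --pt "0 0 -0.19 0" --pt "0.02 0.05 -0.19 0" --pt "0.04 0.18 -0.19 0" --pt "0.06 0.33 -0.19 0" --pt "0.08 0.48 -0.19 0" --pt "0.1 0.6 -0.19 0" --pt "0.1 0.65 -0.19 0"

```text
clock: 20.1
eef_pos: [0.4882, 0.0896, 0.1904]
tool_rot: [-0.023, -3.14, -0.006]
contact_force: [0.1, -0.7, -3.6]
grip_width: 0.223
grip_force: 60.1
```

Emit:
move_arm --pt "0.01 0.1 0 0" --pt "0.024 0.24 0 0" --pt "0.024 0.38 0 0" --pt "0.024 0.46 0 0" --pt "0.024 0.482 0 0" --pt "0.024 0.482 0 0" --pt "0.024 0.482 0 0"

```text
clock: 20.98
eef_pos: [0.484, 0.2786, 0.1915]
tool_rot: [0.029, 3.141, 0.004]
contact_force: [-0.4, -0.0, -3.6]
grip_width: 0.226
grip_force: 60.1
```

Run:
```python
from h import *
o=r.get_obs();print(o['clock'],o['contact_force'],o['wrist_torque'],np.round(o['joint_positions'],3));T=tool();np.save('T5.npy',T);print(T.round(4))
s=snapshot('scene');s0=cv2.imread('pics/scene0.png')
f=lambda s:cv2.resize(s[140:220,250:350],(400,320),interpolation=cv2.INTER_CUBIC)
g=cv2.resize(s[140:310,400:540],(360,437),interpolation=cv2.INTER_CUBIC)[:280]
W=np.zeros((600,800,3),np.uint8);W[:320]=np.hstack([f(s0),f(s)]);W[320:600,:360]=g
cv2.imwrite('pics/s5.png',W)
```

```text
20.975 [-0.37827092 -0.01199804 -3.59816268] [0.08210594 0.10996512 0.00785382] [ 0.39   0.385 -0.154  1.03   0.002  0.409]
[[-9.998e-01  1.860e-02  4.000e-04  4.840e-01]
 [ 1.860e-02  9.998e-01  2.700e-03  2.786e-01]
 [-4.000e-04  2.700e-03 -1.000e+00  1.915e-01]
 [ 0.000e+00  0.000e+00  0.000e+00  1.000e+00]]
```

View pics/s5.png

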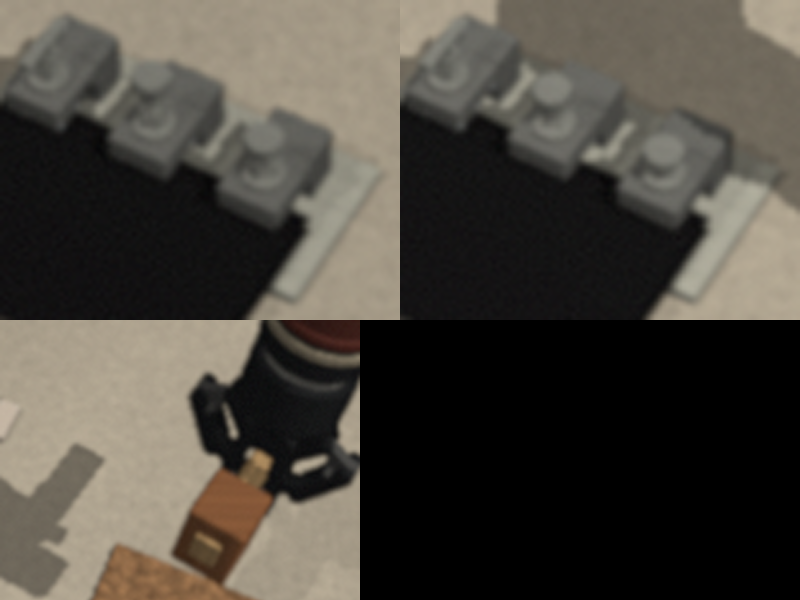

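The right half shows cap B lowered from crop (152,77) to (152,88), and A still down at (264,151). The bar pin is unchanged at (45,65). Next I set the mallet back on the mat.

Emit:
move_arm --pt "0 0 0.1 0" --pt "0 0 0.22 0" --pt "0 0 0.32 0" --pt "0 0 0.37 0" --pt "0 0 0.385 0" --pt "0 0 0.393 0" --pt "0 0 0.398 0" --pt "0 0 0.398 0"

```text
clock: 22.02
eef_pos: [0.485, 0.2803, 0.0331]
tool_rot: [0.028, 3.139, 0.006]
contact_force: [0.2, -0.4, -3.5]
grip_width: 0.224
grip_force: 59.9
```

Emit:
move_arm --pt "0 0 0.0025 0" --pt "0 0 0.0025 0"

```text
clock: 22.28
eef_pos: [0.4846, 0.2802, 0.0316]
tool_rot: [0.028, 3.14, 0.005]
contact_force: [-0.1, -0.1, -2.8]
grip_width: 0.225
grip_force: 59.9
```

Emit:
move_arm --pt "0 0 0.0025 0" --pt "0 0 0.0025 0"

```text
clock: 22.52
eef_pos: [0.4846, 0.2803, 0.031]
tool_rot: [0.027, 3.14, 0.005]
contact_force: [-1.8, 0.1, 3.7]
grip_width: 0.222
grip_force: 61.1
```

Emit:
move_arm --pt "0 0 0 0" --pt "0 0 0 0" --pt "0 0 0 0" --pt "0 0 0 0" --pt "0 0 0 0" --pt "0 0 0 0" --claw 1

```text
clock: 23.28
eef_pos: [0.4845, 0.2801, 0.0304]
tool_rot: [0.028, 3.14, 0.005]
contact_force: [0.2, 0.5, -0.4]
grip_width: 0.997
grip_force: 0.0
```

Emit:
move_arm --pt "0 0 -0.04 0" --pt "0 0 -0.12 0" --pt "0 0 -0.25 0" --pt "0 0 -0.4 0" --pt "0 0 -0.5 0" --pt "0 0 -0.5 0" --pt "0 0 -0.5 0"

```text
clock: 24.15
eef_pos: [0.484, 0.2794, 0.2307]
tool_rot: [0.028, 3.14, 0.005]
contact_force: [0.6, -1.0, -1.0]
grip_width: 1.001
grip_force: 0.0
```

Run:
```python
from h import *
o=r.get_obs();print(o['clock'],o['contact_force'],o['grip_width'])
w=snapshot('wrist');s=snapshot('scene')
W=np.zeros((600,800,3),np.uint8);W[:400,:640]=w;W[330:600,400:800]=cv2.resize(s[130:310,250:517],(400,270))
cv2.imwrite('pics/w6.png',W)
```

```text
24.15 [ 0.61085425 -0.98672499 -1.01251392] 1.000725215523545
```

View pics/w6.png

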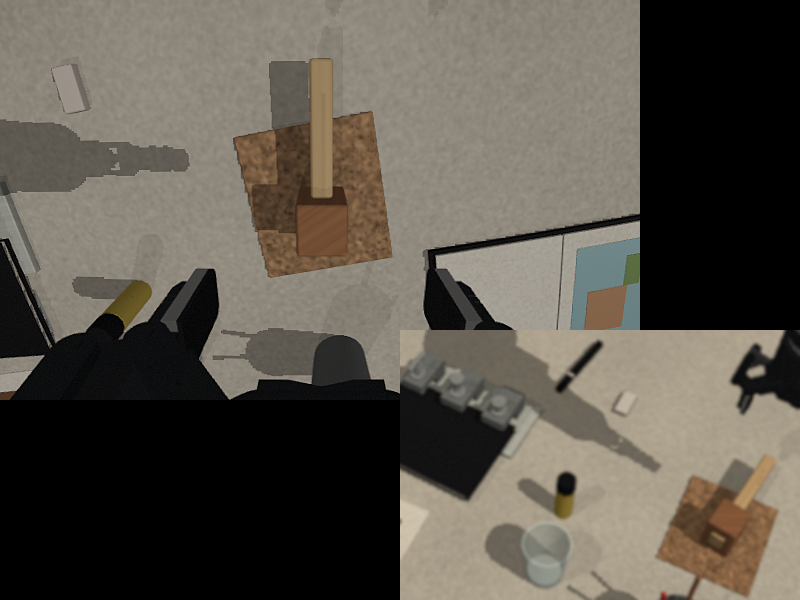

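The mallet stands on its face on the mat, with its head at (322,230). It is released, both round caps are low, and the other objects are where they were. I'm handing the job in.

```bash
python3 -c "
from plant import order
print(order.close_job())"
```

```text
the job is handed in; nothing more can be done
None
```

I drove both round-headed pins home with one mallet blow each, left the bar-headed pin standing, stood the mallet back on the cork mat and handed the job in at about 24 s; blow force was not measured at impact, so I can't confirm it stayed under 40 N.

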